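# Raise the telescopic worktop lamp to its second stop and hold it

### The arm

A 6-joint arm with a two-finger parallel gripper is mounted at the origin on a cart in front of the work surface, level with it; the furniture and walls round the work are solid. World frame = base frame: x ahead of the robot, y to its left, z up, the work surface at z = 0. Lengths are in m, angles in rad, forces in N, time in s.
With the tool pointing down it reaches from about 0.3 to 0.75 m from the base axis. Payload 8.5 kg.
Tool frame: the origin (TCP) lies between the finger pads; the fingertips stand 8 mm ahead of it and the grasp point (between the pads) lies 11 mm behind it (manip.nose_length is the distance from the TCP to the fingertips, in m); x points along the fingers, y is the direction in which the jaws open and shut, and the axes are right-handed (so a half turn about x gives the same grasp; the last joint's range is limited). The gripper opens to 88 mm and grips with 3 to 60 N. Pads are 18 mm wide; open, the fingers measure 123 mm over their backs; the gripper's body (75 mm by 187 mm) begins 45 mm behind the grasp point.
Start: joints at [0.969, 0.381, 1.297, -0, 1.464, -0.215], TCP at [0.207, 0.509, 0.247] pointing down, gripper open.
Joint ranges: [-3.11, 3.11], [-0.89, 2.33], [0.22, 2.48], [-1.42, 4.56], [0.17, 2.85], [-2.88, 2.88]. Speed limits (rad/s): [2.39, 2.39, 3.14, 3.14, 3.14, 3.14].

### API

Orientations are given as a 3x3 rotation matrix whose columns are the frame's x, y, z axes.
In Python, from station import manip gives the robot as it stands. The module is installed in compiled form; this text tells all that it offers.
- The arm moves only by the shell command python3 -m creep 'ROWS' [FORCE]. ROWS is JSON, a list of rows, each a list of 3 entries, a list of its own where there are three numbers: the opening, from -1 (shut) to 1 (fully open), then the shift along the tool's x, y, z in cm, then the turn, a rotation vector about the tool's x, y, z in rad. In form: [[hand, [x, y, z], [ax, ay, az]], ...]. A call has 1 to 10 rows; each row is the pose to reach, as a shift and turn from the pose commanded when the call began, along the tool's axes at that moment; what a row does not reach only later rows make up. A row lasts 1/12 s, in which the tool goes at most 41.7 mm and 7.16 degrees, less where a joint would pass 70% of its speed; a pose out of reach is approached as far as the arm can. A call with a gripper value outside its range is refused whole. The fingers move at their own pace and stop on an object; FORCE is the grip in N (left out, the last holds). Time passes only in rows, so rows that repeat a pose let the fingers close. It gives the time, the measured TCP pose, the force and the opening at its end, in the units of the state.
- manip.state(): the state, without advancing time (a new reading comes with each control period).
- manip.grab_frame(name): name is "scene" or "top"; returns the picture (480x640x3 uint8, red, green, blue); there is no depth.
- manip.calibration(name): a dict with "K" (3x3 intrinsics, pixels), "cam_to_world" (4x4, takes a point from camera to world coordinates). Camera axes: x right, y down, z forward; pixel columns grow to the right and rows downward; lengths in m; the calibration is good to about 2 mm. A picture is of the moment at which its call begins. calibration takes no time and is no camera call.
- manip.job_done(): hands the job in, once; it reports no verdict.
The state is a dict: "time_s": time; "joint_positions": joint angles; "joint_velocities": joint speeds; "tau": joint torques, N m; "position": TCP position; "orientation": TCP orientation; "wrist_force": force on the tool from outside, world axes, zero at the start; "ft_torque": the same for the moment, N m; "gripper_width": finger opening in m.
Only numpy, scipy, OpenCV 4.12 (cv2) and the standard library are available. Lean on these libraries where they do the work, as an engineer would, in place of code of your own. Each camera call takes 0.05 s, during which the arm holds its last target. There are 200 camera calls.

### The job

Press the red release button on the battery base of the telescopic lamp so that its head springs up to the first stop, and let the button come back up. Then take the lamp by the dark knob on top of its head, pull it straight up to the second stop (as far as it goes) and finish holding it there by the knob: the program ends while holding, because the head sinks back if it is let go. Do not press the grey light switch, and leave the spice jar, fish tin, mug and tea box where they stand.

Things in the scene. Friction and masses are not known exactly. Their poses are not given: they have to be found in the camera images.
- lamp_stand: Foot of the lamp, fixed to the worktop. Origin: on the telescope column's axis at worktop height; z up. White battery base 62 (x) x 120 (y) x 75 (z) mm, centred 95 mm along -x from the column; red button at (-95, +30) mm, grey switch at (-95, -30) mm on its top. Column sleeve 36 mm wide, 60 mm high. At yaw 0 the battery base faces the robot; yaw is within 1.3 rad of that.
- release_button_top (a point): Centre of the top face of the round red release button, 24 mm across, 10 mm proud of the battery base (85 mm above the worktop when up). Press straight down.
- release_button (a joint): Travel of the red button in m: 0 up, 0.006 fully down. Spring: about 1.2 N at the start to 4.8 N fully down; it releases the head from about 0.0047 on and comes back up by itself.
- light_switch_top (a point): Centre of the top face of the round grey light switch, same size and height as the red button, 60 mm from it. Not to be pressed.
- light_switch (a joint): Travel of the grey switch in m: 0 up, 0.006 fully down, same spring.
- lamp_head: Moving lamp head: white round shade 80 mm across with the dark knob on top. Origin on the column axis; its z in m is the travel: 0 latched down (start); about 0.025 first stop, where a spring raises it once the button is pressed and where it stays; 0.090 second stop, a solid end. Above the first stop the spring pulls down with 100 N/m (6.5 N at the second stop). It slides vertically only, without turning.
- knob_top (a point): Centre of the top face (blue dot) of the dark round grip knob: upright cylinder 28 mm across, 32 mm high, standing on the white shade, which is 32 mm wide right below it and slopes down 10 mm to 80 mm wide. The top face is 110 mm above the worktop when latched down, about 135 mm at the first stop, 200 mm at the second.
- spice_jar: Bystander: spice jar with dark cap, 44 mm across, 105 mm high, loose, about 120 mm from the column on the red button's side. Origin: centre of its underside.
- fish_tin: Bystander: flat oblong tin, 63 x 105 x 26 mm, loose, about 130 mm from the column on the light switch's side. Origin: centre of its underside.
- blue_mug: Bystander: blue-grey mug, 89 x 120 x 83 mm, loose, at the left. Origin: centre of its underside.
- tea_box: Bystander: black tea carton, 68 x 131 x 107 mm, loose, at the left. Origin: centre of its underside.
There are look-alikes about, which are no part of the job. What is shaped like the lamp_stand but purple is not meant.

How it is judged:
By the outcome, as a careful person would: the job done as asked, in the order asked, and still so for the second after the job is handed in, while the arm keeps its last pose, push and grip.
It also fails if it takes over 42 s, if anything falls off the work surface, if the arm or the gripper's body presses on something with over 40 N, if the wrist force passes 120 N, or if a joint passes its speed limit or range.

## Working session

There is one attempt and no reset: what is moved stays moved. The work goes in short steps, Python scripts to look and compute and a shell command to move; the robot and the scene stay as the last step left them, time stands still between calls to the robot, and variables do not carry over. Pictures are saved under pics/ and viewed, about 8 in all and at most 12, crops included, and the job is handed in when it is done.

```bash
mkdir -p pics; cat > h.py <<'E'
import numpy as np, cv2
from station import manip
def ray(cam,u,v,z):
    c=manip.calibration(cam);K=np.array(c["K"]);T=np.array(c["cam_to_world"])
    d=T[:3,:3]@np.linalg.solve(K,[u,v,1]);o=T[:3,3]
    return o+d*(z-o[2])/d[2]
def proj(cam,p):
    c=manip.calibration(cam);K=np.array(c["K"]);T=np.linalg.inv(np.array(c["cam_to_world"]))
    q=K@(T[:3,:3]@np.array(p)+T[:3,3]);return q[:2]/q[2]
def save(cam,name,crop=None,s=1):
    im=manip.grab_frame(cam)[:,:,::-1]
    if crop: x0,y0,x1,y1=crop; im=im[y0:y1,x0:x1]
    cv2.imwrite("pics/"+name,cv2.resize(im,None,fx=s,fy=s,interpolation=cv2.INTER_CUBIC))
E
python3 - <<'E'
from h import *
save("top","t0.png");save("scene","s0.png")
s=manip.state();print(s["time_s"],s["position"],s["orientation"],s["gripper_width"],manip.nose_length)
for n in("top","scene"):print(np.round(manip.calibration(n)["cam_to_world"],3))
E
```

```text
0.1 [0.20735054 0.50916988 0.24623192] [[-6.76086231e-04  3.77240009e-01  9.26115283e-01]
 [-1.02464735e-03  9.26114748e-01 -3.77240539e-01]
 [-9.99999247e-01 -1.20398871e-03 -2.39595453e-04]] 0.08806773386200895 0.008
[[-0.014 -0.983  0.185  0.342]
 [-1.     0.01  -0.02   0.058]
 [ 0.018 -0.185 -0.983  1.183]
 [ 0.     0.     0.     1.   ]]
[[ 0.548 -0.505  0.667 -0.201]
 [-0.836 -0.332  0.437 -0.438]
 [ 0.001 -0.797 -0.604  0.783]
 [ 0.     0.     0.     1.   ]]
```

View pics/t0.png

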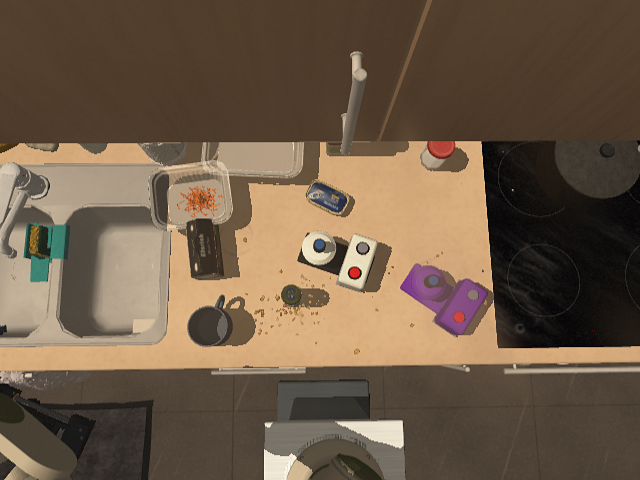

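View pics/s0.png

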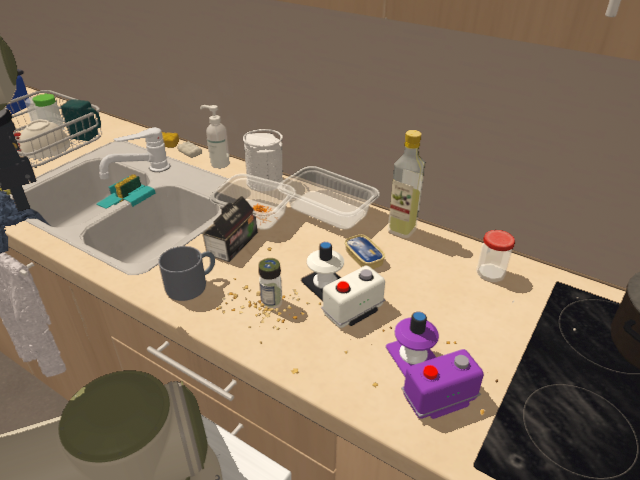

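Top view: the white lamp's knob is at about (319,245), red button (355,273) and grey switch (363,248). The jar is at (291,295), the tin at (328,197), and the purple look-alike is to the right. Next I take enlarged crops.

```bash
python3 - <<'E'
from h import *
a=manip.grab_frame("top")[:,:,::-1][175:315,270:400]; b=manip.grab_frame("scene")[:,:,::-1][225:335,250:395]
a=cv2.resize(a,None,fx=4,fy=4,interpolation=2);b=cv2.resize(b,None,fx=4,fy=4,interpolation=2)
cv2.imwrite("pics/c1.png",a);cv2.imwrite("pics/c2.png",b)
E
```

```text
(no output)
```

View pics/c1.png

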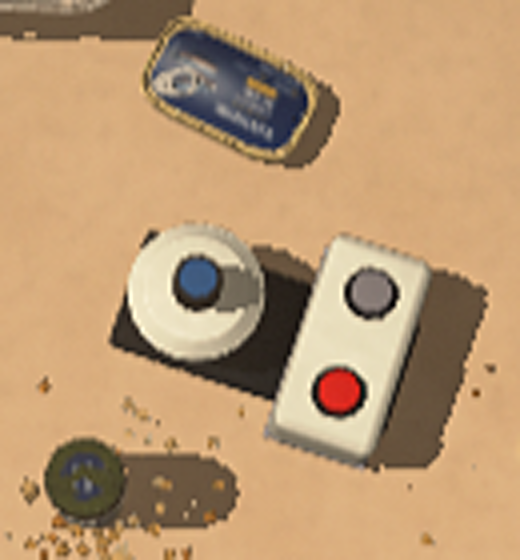

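View pics/c2.png

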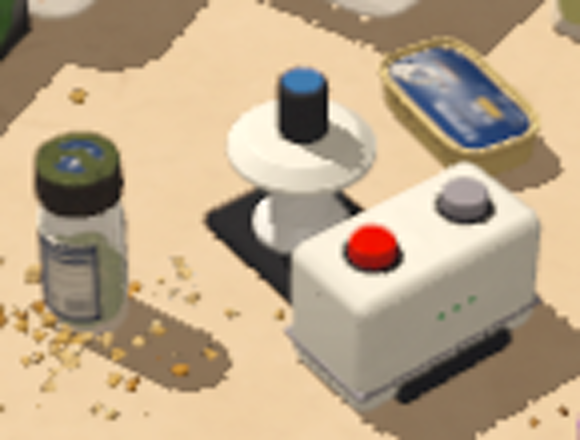

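The crops show, in full-frame pixels:

| | red | grey | knob |
|---|---|---|---|
| top | (354.5,272.7) | (362.7,248) | (319.7,244.5) |
| scene | (342.7,285.5) | (366.2,273) | (325.7,245.2) |

```bash
python3 - <<'E'
from h import *
P={"red":((354.5,272.7),(342.7,285.5),.085),"grey":((362.7,248),(366.2,273),.085),"knob":((319.7,244.5),(325.7,245.2),.110)}
A={}
for n,(t,s,z) in P.items():
    A[n]=ray("top",*t,z);b=ray("scene",*s,z);print(n,A[n].round(4),b.round(4)); A[n]=(A[n]+b)/2
print("red-grey",np.linalg.norm(A["red"]-A["grey"]))
e=(A["red"]-A["grey"])[:2];yaw=np.arctan2(-e[0],e[1]);print("yaw",yaw)
R=lambda y:np.array([[np.cos(y),-np.sin(y)],[np.sin(y),np.cos(y)]])
loc={"red":(-.095,.03),"grey":(-.095,-.03),"knob":(0,0)}
from scipy.spatial.transform import Rotation as Ro
l=np.array([loc[n] for n in P]);w=np.array([A[n][:2] for n in P])
from scipy.optimize import least_squares
r=least_squares(lambda p:((R(p[2])@l.T).T+p[:2]-w).ravel(),[*w[2],yaw]);print(r.x,r.fun.round(4))
y=r.x[2]
for n,q in loc.items(): print(n,(R(y)@q+r.x[:2]).round(4))
print("jar",ray("top",291,295,.105).round(3),"tin",ray("top",328,197,.026).round(3))
s=manip.state();O=np.array(s["orientation"]);print(s["time_s"],O.round(3))
E
```

```text
red [ 0.4794 -0.0485  0.085 ] [ 0.4773 -0.0515  0.085 ]
grey [ 0.5355 -0.0687  0.085 ] [ 0.5353 -0.0715  0.085 ]
knob [0.54   0.0294 0.11  ] [0.5402 0.0284 0.11  ]
red-grey 0.06052728942362075
yaw 1.23186527042965
[0.53987087 0.02900962 1.21727388] [ 0.0005  0.0003 -0.0003 -0.0004 -0.0003  0.0001]
red [ 0.4788 -0.0497]
grey [ 0.5351 -0.0705]
knob [0.5399 0.029 ]
jar [0.43  0.094 0.105] tin [0.673 0.005 0.026]
0.2 [[-0.     0.377  0.926]
 [-0.001  0.926 -0.377]
 [-1.    -0.001 -0.   ]]
```

The fit residuals are under 0.5 mm, and the spacings and yaw (1.22) agree with the given sizes. I'll turn the jaws perpendicular to the line from button to knob (world y-axis angle −0.66), so the gripper body stays clear of the knob. I'll shut the gripper and travel high.

```bash
python3 -m creep '[[-1,[0,-1.5,1.7],[0.06,0,0]],[-1,[0,-4,4.5],[0.18,0,0]],[-1,[0,-6.5,7.2],[0.3,0,0]],[-1,[0,-9,10],[0.42,0,0]],[-1,[0,-11.5,12.8],[0.54,0,0]],[-1,[0,-14,15.6],[0.66,0,0]],[-1,[0,-16.5,18.4],[0.78,0,0]],[-1,[0,-19,21.2],[0.9,0,0]],[-1,[0,-20.5,22.8],[0.96,0,0]],[-1,[0,-21,23.4],[1,0,0]]]' 40
cat >> h.py <<'E'
def to(x,y,z,ang):
    s=manip.state();O=np.array(s["orientation"]);p=np.array(s["position"])
    a=np.arctan2(O[1,1],O[0,1])
    print("t",round(s["time_s"],2),"p",p.round(4),"ang",round(a,3),"F",np.round(s["wrist_force"],2),"w",round(s["gripper_width"],4),"q",np.round(s["joint_positions"],2))
    print("shift cm",(O.T@(np.array([x,y,z])-p)*100).round(2),"turn x",round(a-ang,3),"tilt",np.round(O[:,0],4))
E
python3 -c "from h import *;to(.4788,-.0497,.15,-.663)"
```

```text
time_s: 1.03
position: [0.3459, 0.2243, 0.2468]
orientation: [[0.0, 0.984, 0.177], [-0.0, 0.177, -0.984], [-1.0, 0.0, 0.0]]
wrist_force: [-0.7, -0.3, 0.1]
gripper_width: 0.0235
t 1.03 p [0.3459 0.2243 0.2468] ang 0.178 F [-0.71 -0.33  0.07] w 0.0235 q [ 0.29  0.14  1.64 -0.    1.36  0.11]
shift cm [ 9.69  8.24 29.32] turn x 0.841 tilt [ 2.e-04 -4.e-04 -1.e+00]
```

```bash
python3 -m creep '[[-1,[0,0.6,2],[0.06,0,0]],[-1,[0,1.6,5.6],[0.16,0,0]],[-1,[0,2.7,9.5],[0.28,0,0]],[-1,[0,3.8,13.4],[0.4,0,0]],[-1,[0,4.9,17.3],[0.52,0,0]],[-1,[0,6,21.2],[0.64,0,0]],[-1,[0,7,25],[0.74,0,0]],[-1,[0,7.8,27.7],[0.82,0,0]],[-1,[0,8.1,29],[0.84,0,0]],[-1,[0,8.2,29.3],[0.84,0,0]]]'
python3 -c "from h import *;to(.4788,-.0497,.12,-.663)"
```

```text
time_s: 1.87
position: [0.4799, -0.0475, 0.2463]
orientation: [[-0.001, 0.792, -0.611], [0.0, -0.611, -0.792], [-1.0, -0.001, 0.0]]
wrist_force: [-0.7, -0.6, 0.5]
gripper_width: 0.0006
t 1.87 p [ 0.4799 -0.0475  0.2463] ang -0.657 F [-0.7  -0.63  0.5 ] w 0.0006 q [-0.34  0.26  1.48  0.    1.4   0.31]
shift cm [12.63  0.06  0.24] turn x 0.006 tilt [-6.e-04  3.e-04 -1.e+00]
```

```bash
python3 -m creep '[[-1,[1,0,0.1],[0,0,0]],[-1,[4,0,0.1],[0,0,0]],[-1,[7,0,0.1],[0,0,0]],[-1,[10,0,0.1],[0,0,0]],[-1,[12,0,0.1],[0,0,0]],[-1,[13,0,0.1],[0,0,0]],[-1,[13.5,0,0.1],[0,0,0]],[-1,[13.6,0,0.1],[0,0,0]],[-1,[13.6,0,0.1],[0,0,0]]]'
python3 - <<'E'
from h import *
to(.4788,-.0497,.087,-.663)
a=manip.grab_frame("top")[:,:,::-1][175:315,270:400]; b=manip.grab_frame("scene")[:,:,::-1][205:345,250:395]
a=cv2.resize(a,(520,560),interpolation=2);b=cv2.resize(b,(280*2,560),interpolation=2)
cv2.imwrite("pics/d.png",cv2.resize(np.hstack([a,b]),None,fx=.74,fy=.74))
E
```

```text
time_s: 2.62
position: [0.4786, -0.0464, 0.1112]
orientation: [[0.001, 0.794, -0.608], [-0.0, -0.608, -0.794], [-1.0, 0.0, -0.0]]
wrist_force: [0.1, -0.4, 0.1]
gripper_width: 0.0004
t 2.62 p [ 0.4786 -0.0464  0.1112] ang -0.654 F [ 0.06 -0.39  0.06] w 0.0004 q [-0.34  0.42  1.69  0.    1.03  0.31]
shift cm [2.42 0.21 0.26] turn x 0.009 tilt [ 5.e-04 -1.e-04 -1.e+00]
```

View pics/d.png

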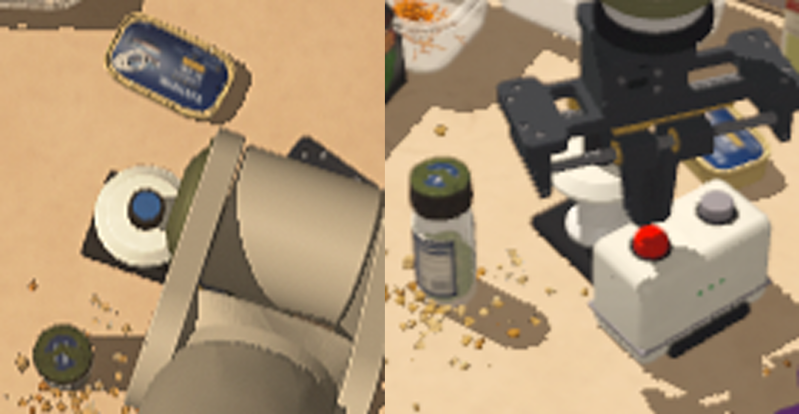

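The fingertips sit just above the red button and clear of the knob, so I centre and press down gently.

```bash
python3 -m creep '[[-1,[0.5,0.2,0.25],[0,0,0]],[-1,[1.2,0.2,0.25],[0,0,0]],[-1,[1.6,0.2,0.25],[0,0,0]],[-1,[1.8,0.2,0.25],[0,0,0]],[-1,[1.9,0.2,0.25],[0,0,0]],[-1,[1.9,0.2,0.25],[0,0,0]]]'
python3 -c "from h import *;to(.4788,-.0497,.087,-.663)"
```

```text
time_s: 3.22
position: [0.4785, -0.0505, 0.0916]
orientation: [[-0.001, 0.792, -0.61], [0.0, -0.61, -0.792], [-1.0, -0.001, 0.0]]
wrist_force: [-0.9, -0.2, 2.3]
gripper_width: 0.0005
t 3.22 p [ 0.4785 -0.0505  0.0916] ang -0.656 F [-0.86 -0.23  2.31] w 0.0005 q [-0.35  0.45  1.71 -0.    0.98  0.3 ]
shift cm [ 0.46 -0.02 -0.08] turn x 0.007 tilt [-7.e-04  0.e+00 -1.e+00]
```

```bash
python3 -m creep '[[-1,[0.2,0,0],[0,0,0]],[-1,[0.35,0,0],[0,0,0]],[-1,[0.45,0,0],[0,0,0]],[-1,[0.5,0,0],[0,0,0]],[-1,[0.5,0,0],[0,0,0]],[-1,[0.5,0,0],[0,0,0]]]'
python3 -c "from h import *;to(.4788,-.0497,.087,-.663)"
```

```text
time_s: 3.72
position: [0.4786, -0.0505, 0.0873]
orientation: [[0.0, 0.793, -0.61], [-0.0, -0.61, -0.793], [-1.0, 0.001, 0.0]]
wrist_force: [-3.7, -0.5, 10.6]
gripper_width: 0.0005
t 3.72 p [ 0.4786 -0.0505  0.0873] ang -0.656 F [-3.75 -0.47 10.58] w 0.0005 q [-0.35  0.45  1.72 -0.    0.97  0.3 ]
shift cm [ 0.03 -0.04 -0.07] turn x 0.007 tilt [ 5.e-04 -4.e-04 -1.e+00]
```

10.6 N is above the 4.8 N spring force, so the button is bottomed. Now I retreat and look.

```bash
python3 -m creep '[[-1,[-0.5,0,0],[0,0,0]],[-1,[-2,0,0],[0,0,0]],[-1,[-5,0,0],[0,0,0]],[-1,[-8.5,0,0],[0,0,0]],[-1,[-11.5,0,0],[0,0,0]],[-1,[-13,0,0],[0,0,0]],[-1,[-13.5,0,0],[0,0,0]],[-1,[-13.5,0,0],[0,0,0]]]'
python3 - <<'E'
from h import *
to(.5399,.029,.2,-.663)
a=manip.grab_frame("top")[:,:,::-1][175:315,270:400]; b=manip.grab_frame("scene")[:,:,::-1][205:345,250:395]
a=cv2.resize(a,(372,400),interpolation=2);b=cv2.resize(b,(414,400),interpolation=2)
cv2.imwrite("pics/e.png",np.hstack([a,b]))
print(proj("scene",[.5399,.029,.135]),proj("scene",[.5399,.029,.110]))
E
```

```text
time_s: 4.38
position: [0.4789, -0.0504, 0.2223]
orientation: [[0.002, 0.792, -0.61], [-0.0, -0.61, -0.793], [-1.0, 0.002, -0.001]]
wrist_force: [0.3, -0.6, -0.1]
gripper_width: 0.0007
t 4.38 p [ 0.4789 -0.0504  0.2223] ang -0.656 F [ 0.29 -0.55 -0.13] w 0.0007 q [-0.35  0.28  1.52  0.    1.33  0.3 ]
shift cm [  2.24  -0.02 -10.01] turn x 0.007 tilt [ 1.9e-03 -5.0e-04 -1.0e+00]
[325.48107847 235.45176609] [325.36532726 245.18105858]
```

View pics/e.png

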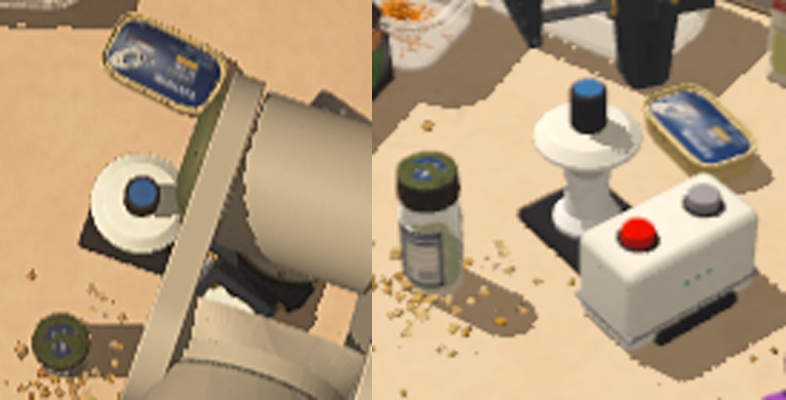

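The head is at the first stop: the knob top is at scene (325.7,235.8), against a predicted (325.5,235.5). The red button is back up. I move over the knob with the jaws open.

```bash
python3 -m creep '[[0.5,[0,0,-1],[0,0,0]],[0.5,[0,0,-4],[0,0,0]],[0.5,[0,0,-7],[0,0,0]],[0.5,[0,0,-9],[0,0,0]],[0.5,[0,0,-9.8],[0,0,0]],[0.5,[0,0,-10],[0,0,0]],[0.5,[0,0,-10],[0,0,0]],[0.5,[0,0,-10],[0,0,0]],[0.5,[0,0,-10],[0,0,0]],[0.5,[0,0,-10],[0,0,0]]]'
python3 -c "from h import *;to(.5399,.029,.1155,-.656)"
```

```text
time_s: 5.32
position: [0.5393, 0.0281, 0.2219]
orientation: [[0.0, 0.792, -0.611], [-0.0, -0.611, -0.792], [-1.0, 0.0, 0.0]]
wrist_force: [0.1, -1.2, -0.5]
gripper_width: 0.0647
t 5.32 p [0.5393 0.0281 0.2219] ang -0.657 F [ 0.12 -1.21 -0.49] w 0.0647 q [-0.17  0.38  1.37 -0.    1.39  0.49]
shift cm [ 1.064e+01 -1.000e-02 -1.100e-01] turn x -0.001 tilt [ 1.e-04 -1.e-04 -1.e+00]
```

```bash
python3 -m creep '[[0.5,[1,0,-0.1],[0,0,0]],[0.5,[3.5,0,-0.1],[0,0,0]],[0.5,[6,0,-0.1],[0,0,0]],[0.5,[8,0,-0.1],[0,0,0]],[0.5,[9.5,0,-0.1],[0,0,0]],[0.5,[10.3,0,-0.1],[0,0,0]],[0.5,[10.5,0,-0.1],[0,0,0]],[0.5,[10.5,0,-0.1],[0,0,0]]]'
python3 -m creep '[[-0.4,[0,0,0],[0,0,0]],[-0.4,[0,0,0],[0,0,0]],[-1,[0,0,0],[0,0,0]],[-1,[0,0,0],[0,0,0]],[-1,[0,0,0],[0,0,0]],[-1,[0,0,0],[0,0,0]],[-1,[0,0,0],[0,0,0]],[-1,[0,0,0],[0,0,0]],[-1,[0,0,0],[0,0,0]],[-1,[0,0,0],[0,0,0]]]' 40
python3 -c "from h import *;to(.5399,.029,.1805,-.656)"
```

```text
time_s: 5.98
position: [0.5402, 0.0295, 0.1166]
orientation: [[-0.0, 0.792, -0.61], [0.0, -0.61, -0.792], [-1.0, -0.0, 0.0]]
wrist_force: [-0.2, -0.3, -0.1]
gripper_width: 0.0664
time_s: 6.82
position: [0.541, 0.0291, 0.1171]
orientation: [[0.002, 0.792, -0.61], [-0.001, -0.61, -0.792], [-1.0, 0.002, -0.001]]
wrist_force: [3.3, -3.5, 0.5]
gripper_width: 0.027
t 6.82 p [0.541  0.0291 0.1171] ang -0.656 F [ 3.28 -3.47  0.54] w 0.027 q [-0.16  0.5   1.52 -0.    1.13  0.49]
shift cm [-6.34 -0.07  0.07] turn x -0.0 tilt [ 2.e-03 -9.e-04 -1.e+00]
```

Gripped at 27 mm (the knob is 28 mm). I pull up, easing the small side load by 1 mm.

```bash
python3 -m creep '[[-1,[-0.3,0.1,0],[0,0,0]],[-1,[-1,0.1,0],[0,0,0]],[-1,[-2,0.1,0],[0,0,0]],[-1,[-3,0.1,0],[0,0,0]],[-1,[-4,0.1,0],[0,0,0]],[-1,[-5,0.1,0],[0,0,0]],[-1,[-5.6,0.1,0],[0,0,0]],[-1,[-5.9,0.1,0],[0,0,0]],[-1,[-6,0.1,0],[0,0,0]],[-1,[-6,0.1,0],[0,0,0]]]'
python3 -c "from h import *;to(.5399,.029,.182,-.656)"
```

```text
time_s: 7.65
position: [0.541, 0.029, 0.1767]
orientation: [[-0.0, 0.792, -0.61], [0.0, -0.61, -0.792], [-1.0, -0.0, -0.0]]
wrist_force: [4.2, -2.1, -5.7]
gripper_width: 0.0264
t 7.65 p [0.541  0.029  0.1767] ang -0.656 F [ 4.19 -2.15 -5.74] w 0.0264 q [-0.17  0.43  1.44  0.    1.28  0.49]
shift cm [-0.53 -0.09  0.07] turn x 0.0 tilt [-1.e-04  1.e-04 -1.e+00]
```

```bash
python3 -m creep '[[-1,[-0.2,0,0],[0,0,0]],[-1,[-0.4,0,0],[0,0,0]],[-1,[-0.5,0,0],[0,0,0]],[-1,[-0.6,0,0],[0,0,0]],[-1,[-0.65,0,0],[0,0,0]],[-1,[-0.65,0,0],[0,0,0]]]'
python3 -c "from h import *;to(.5399,.029,.182,-.656)"
```

```text
time_s: 8.15
position: [0.541, 0.029, 0.1825]
orientation: [[-0.001, 0.792, -0.61], [0.0, -0.61, -0.792], [-1.0, -0.001, 0.0]]
wrist_force: [6.9, -0.6, -10.3]
gripper_width: 0.0266
t 8.15 p [0.541  0.029  0.1825] ang -0.656 F [  6.91  -0.58 -10.31] w 0.0266 q [-0.17  0.42  1.43  0.    1.29  0.49]
shift cm [ 0.05 -0.08  0.06] turn x -0.0 tilt [-1.e-03  3.e-04 -1.e+00]
```

The force is now above the spring's 6.5 N. I add 1.5 mm of commanded pull to confirm the solid stop, then wait and look.

```bash
python3 -m creep '[[-1,[-0.1,0,0],[0,0,0]],[-1,[-0.15,0,0],[0,0,0]],[-1,[-0.15,0,0],[0,0,0]],[-1,[-0.15,0,0],[0,0,0]],[-1,[-0.15,0,0],[0,0,0]],[-1,[-0.15,0,0],[0,0,0]],[-1,[-0.15,0,0],[0,0,0]],[-1,[-0.15,0,0],[0,0,0]]]'
python3 - <<'E'
from h import *
to(.5399,.029,.182,-.656)
a=manip.grab_frame("top")[:,:,::-1][175:315,270:400]; b=manip.grab_frame("scene")[:,:,::-1][185:325,250:395]
a=cv2.resize(a,(372,400),interpolation=2);b=cv2.resize(b,(414,400),interpolation=2)
cv2.imwrite("pics/f.png",np.hstack([a,b]))
# shade rim lower centre z: knob base 0.168, rim 0.158 at second stop -> crop px
for z in(.200,.168,.158):
    q=proj("scene",[.5399,.029,z]);print(z,372+(q[0]-250)*2.855,(q[1]-185)*2.857)
t=np.linspace(0,6.28,60);c=[(372+(q[0]-250)*2.855,(q[1]-185)*2.857) for q in (proj("scene",[.5399+.04*np.cos(k),.029+.04*np.sin(k),.158]) for k in t)]
print("rim box",np.min(c,0),np.max(c,0))
E
```

```text
time_s: 8.82
position: [0.5409, 0.029, 0.1826]
orientation: [[-0.003, 0.792, -0.61], [0.001, -0.61, -0.792], [-1.0, -0.002, 0.001]]
wrist_force: [9.8, -0.5, -21.7]
gripper_width: 0.0268
t 8.82 p [0.5409 0.029  0.1826] ang -0.656 F [  9.83  -0.54 -21.65] w 0.0268 q [-0.17  0.42  1.43  0.    1.3   0.49]
shift cm [ 0.06 -0.08  0.06] turn x -0.0 tilt [-2.5e-03  6.0e-04 -1.0e+00]
0.2 588.4021784892842 68.12839899939576
0.168 587.9489884130892 106.24728772684922
0.158 587.8107070234887 117.87846232693806
rim box [531.08673709  85.87188182] [644.5814302  151.88146465]
```

View pics/f.png

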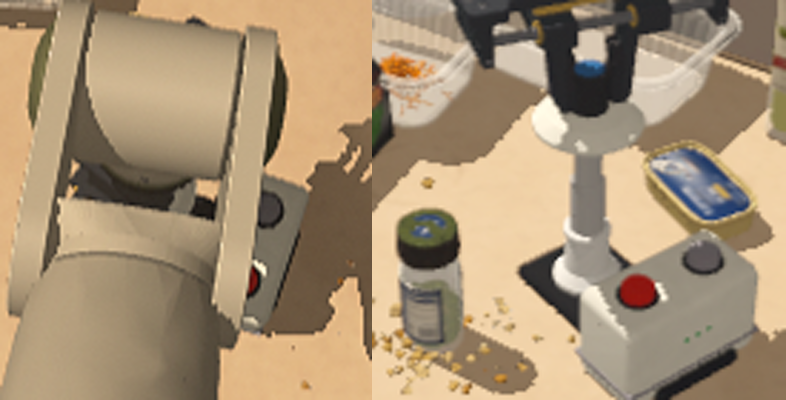

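The head is at the second stop: the knob top shows at crop (588,68), exactly as predicted, and the rim box matches. The buttons are up, and the jar and tin haven't moved. I ease the over-pull slightly, check that it holds steady, and hand in.

```bash
python3 -m creep '[[-1,[0.06,0,0],[0,0,0]],[-1,[0.08,0,0],[0,0,0]],[-1,[0.08,0,0],[0,0,0]],[-1,[0.08,0,0],[0,0,0]],[-1,[0.08,0,0],[0,0,0]],[-1,[0.08,0,0],[0,0,0]],[-1,[0.08,0,0],[0,0,0]],[-1,[0.08,0,0],[0,0,0]],[-1,[0.08,0,0],[0,0,0]]]'
python3 - <<'E'
from h import *
s=manip.state();print(s["position"],s["wrist_force"])
if s["wrist_force"][2]<-8 and s["position"][2]>.1815: print(manip.job_done())
E
```

```text
time_s: 9.67
position: [0.5409, 0.029, 0.1825]
orientation: [[-0.002, 0.792, -0.61], [0.0, -0.61, -0.792], [-1.0, -0.002, 0.001]]
wrist_force: [6.2, -1.8, -15.8]
gripper_width: 0.0268
[0.54094006 0.02899651 0.18253492] [  6.20509637  -1.78920104 -15.78747833]
the job is handed in; nothing more can be done
None
```

I pressed the red button until it bottomed (about 10.6 N), then let it come back up. The picture after the press showed the button up and the head at the first stop. I then took the lamp by the knob with a 40 N grip, pulled it up about 65 mm to the second stop, and handed the job in at 9.7 s while still holding it.

**Second stop:** the last position held steady at TCP z = 0.1825 m with about 16 N of downward pull, well above the 6.5 N spring. An extra 1.5 mm of commanded pull moved the tool only 0.1 mm while the force rose. In the last picture the knob top and shade sat where the second stop predicts.

**Bystanders:** the jar and tin stood where they were, and the grey switch was not touched. I did not check the mug and tea box again after the moves; the arm passed well above them.

**Disagreement:** a steady side load of about 6 N on the knob remained, from gripping it roughly 1 mm off centre. The grip width stayed at 26.8 mm and I saw no slip.

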